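Fit the jar adapter to the vacuum pump's quick coupler

ROBOT

A 6-joint arm with a two-finger parallel gripper is mounted at the origin on a cart in front of the work surface, level with it; the furniture and walls round the work are solid. World frame = base frame: x ahead of the robot, y to its left, z up, the work surface at z = 0. Lengths are in m, angles in rad, forces in N, time in s.
With the tool pointing down it reaches from about 0.275 to 0.825 m from the base axis. Payload 4.9 kg.
Tool frame: the origin (TCP) lies midway between the tips of the shut fingers; the grasp point (between the pads) lies 19 mm behind it (env.tcp_to_grasp is the distance from the TCP to the grasp point, in m); z points along the fingers, y is the line along which they close (so a half turn about z gives the same grasp; the last joint's range is limited). The gripper opens to 85 mm and grips with 20 to 120 N. Pads are 22 mm wide; open, the fingers measure 114 mm over their backs; the gripper's body (76 mm by 85 mm) begins 54 mm behind the grasp point. The pads swing forward as they close: fully open they stand 13 mm farther back than shut.
Start: joints at [-1.441, 0.326, -0.193, 1.052, 0, 1.437], TCP at [0.143, -0.531, 0.231] pointing down, gripper open.
Joint ranges: [-2.65, 2.65], [-0.97, 1.79], [-1.3, 1.35], [-1.93, 2.1], [-1.47, 1.37], [-3.14, 3.14]. Speed limits (rad/s): [2.57, 2.57, 3.14, 3.14, 3.14, 3.14].

INTERFACE

Orientations are given as a 3x3 rotation matrix whose columns are the frame's x, y, z axes.
In Python, from workcell import env gives the robot as it stands.
- The arm moves only by the tool carry_out, never from a script. Its argument "increments" is a list of rows, each a list of 3 entries, a list of its own where there are three numbers: the finger opening in m, from 0 to 0.0854, then the shift along the tool's x, y, z in m, then the turn, a rotation vector about the tool's x, y, z in degrees. In form: [[fingers, [tx, ty, tz], [ax, ay, az]], ...]. A call has 1 to 20 rows; each row shifts and turns the commanded pose from where the row before left it, along the tool's axes as they then stand; what a row does not reach is not made up. A row lasts 1/10 s, in which the tool goes at most 50 mm and 8.59 degrees, less where a joint would pass 70% of its speed; a pose out of reach is approached as far as the arm can. A call is refused whole if a number of a shift passes 0.05 or a number of a turn 8.59, either way. A call with a gripper value outside its range is refused whole. The fingers move at their own pace and stop on an object; the grip force is fixed at half the most. Time passes only in rows, so rows that do not move let the fingers close. It gives the time, the measured TCP pose, the force, the opening and the grip force at its end, in the units of the state.
- env.get_state(): the state, without advancing time (a new reading comes with each control period).
- env.read_camera(name): name is "scene" or "top"; returns the picture (480x640x3 uint8, red, green, blue); there is no depth.
- env.camera_params(name): a dict with "fx", "fy", "cx", "cy" (pixels), "xyz" and "orientation" of the camera in the world. Camera axes: x right, y up, looking along -z (the intrinsics and any distortion apply to the point x, -y, -z); pixel columns grow to the right and rows downward; lengths in m; the calibration is good to about 2 mm. A picture is of the moment at which its call begins. camera_params takes no time and is no camera call.
- env.hand_in(): hands the job in; it is judged then, once.
The state is a dict: "t": time; "qpos": joint angles; "joint_velocities": joint speeds; "joint_torque": joint torques, N m; "ee_pos": TCP position; "tcp_rot": TCP orientation; "force": force on the tool from outside, world axes, zero at the start; "ft_torque": the same for the moment, N m; "gripper_width": opening from 0.0 (shut) to 1.0 (fully open); "finger_force": force on a finger pad.
Only numpy, scipy, OpenCV 4.12 (cv2) and the standard library are available. Lean on these libraries where they do the work, as an engineer would, in place of code of your own. Each camera call takes 0.05 s, during which the arm holds its last target. There are 200 camera calls.

TASK

The jars are to be vacuum-sealed: fit the blue adapter to the pump. Pull the coupler's brass sleeve back (down) until it stays back, then push the blue adapter upright into the mouth, all the way home, so that the sleeve springs forward again and locks it. Leave the adapter there, and leave the orange one in the rack; keep the arm clear of the range hood.

Things in the scene. Friction and masses are not known exactly. Their poses are not given: they have to be found in the camera images.
- pump: White vacuum pump, 120 x 116 x 28 mm, fixed; round coupler upright on its middle, mouth up. Origin on the underside, on the coupler's axis, z up. Heights above it: fixed rim of the mouth 78 mm, seat (floor of the bore) 44 mm. The mouth is a funnel, 36 mm wide at the rim, narrowing to a 26 mm bore. Locking dogs in the bore keep the adapter out while the sleeve is forward, and hold it once seated
- sleeve (a joint): Brass sleeve round the coupler, 49 mm wide, 26 mm tall; m: 0 forward (up, 54 to 80 mm above the pump's origin), 0.013 fully back (down). Pinch it near its top from above and move down: let go before 0.008 it springs up (4 N), past that it stays. While back, a valve disc stands 5 mm above the seat; pressing the adapter down on it (about 8 N) to the seat trips the sleeve, which springs forward
- blue_adapter: Blue adapter (the plug), 70 g, loose, upright in a hole of the dark wooden rack (60 x 140 x 36 mm; two holes 72 mm apart, 30 mm deep). 85 mm long; origin at the centre of its lower end, z up its axis. Barrel 28 mm wide from 31 to 85 mm: grip near 68. Below it a steel neck 11 mm wide, and at the end a collar 22 mm wide, 8 mm tall, chamfered to 16. Seated, its origin is 44 mm above the pump's
- orange_adapter: Orange adapter of the same shape and size, upright in the rack's other hole; not wanted. Origin at the centre of its lower end, z up its axis. Above the work hangs the range hood: its front lip, 0.56 m up, runs from x = 0.54 m at y = 0.3 to x = 0.63 m at y = -0.3; swing the arm round in front of it, close in

How it is judged:
By the outcome, as a careful person would: the job done as asked, in the order asked, and still so for the second after the job is handed in, with the robot touching nothing.
It also fails if it takes over 48 s, if anything falls off the work surface, if the arm or the gripper's body presses on something with over 40 N, if the wrist force passes 120 N, or if a joint passes its speed limit or range.

## Working session

There is one attempt and no reset: what is moved stays moved. The work goes in short steps, Python scripts to look and compute and a tool call to move; the robot and the scene stay as the last step left them, time stands still between calls to the robot, and variables do not carry over. Pictures are saved under pics/ and viewed, at most 13 in all, crops included, and the job is handed in when it is done.

Besides the shell and the picture viewer there is one more tool, called after "Request:" as name(argument=value, ...), one argument or row to a line, values as JSON. carry_out: Moves the arm, as the interface text tells. Its arguments: {"type":"object","properties":{"increments":{"type":"array"}},"required":["increments"]}

```bash
mkdir -p pics
python3 - <<'E'
from workcell import env
import cv2,numpy as np
for n in("scene","top"):
    cv2.imwrite(f"pics/{n}0.png",env.read_camera(n)[:,:,::-1]); print(n,env.camera_params(n))
s=env.get_state(); print(s,env.tcp_to_grasp)
E
```

```text
scene {'fx': 607.4216284653439, 'fy': 607.4216284653439, 'cx': 328.9861179554835, 'cy': 236.78560337845406, 'xyz': array([0.01500618, 0.49820963, 0.79482307]), 'orientation': array([[-0.69471221,  0.53216714, -0.48391433],
       [-0.71907412, -0.49743466,  0.48527432],
       [ 0.01753129,  0.68509626,  0.72824156]])}
top {'fx': 601.2927688448215, 'fy': 601.2927688448215, 'cx': 331.53936451731147, 'cy': 241.1488311952254, 'xyz': array([0.28591917, 0.01830331, 1.11678726]), 'orientation': array([[-0.01193449,  0.98198537, -0.18857968],
       [-0.99991245, -0.01279797, -0.00336182],
       [-0.0057147 ,  0.18852305,  0.98205214]])}
{'t': 0.1, 'qpos': array([-1.44123039e+00,  3.26876533e-01, -1.93513246e-01,  1.05201444e+00,
        3.83078399e-05,  1.43659103e+00]), 'joint_velocities': array([-4.59310314e-05,  1.02601543e-04,  2.58942894e-03,  7.71040397e-05,
       -7.18560176e-05, -7.71608513e-04]), 'joint_torque': array([ 2.93037283e-04, -4.44238687e+01,  2.63037640e+01,  7.86145160e-03,
       -1.03337659e-04,  1.00487725e-06]), 'ee_pos': array([ 0.14334666, -0.53042978,  0.23056532]), 'tcp_rot': array([[ 9.65413628e-01,  2.60723031e-01, -1.69758342e-04],
       [ 2.60722963e-01, -9.65412336e-01,  1.59936002e-03],
       [ 2.53103194e-04, -1.58830386e-03, -9.99998707e-01]]), 'force': array([ 1.06315271, -0.28206349, -0.92717407]), 'ft_torque': array([ 0.01636292, -0.04800268,  0.05588451]), 'finger_force': 0.0, 'gripper_width': 0.9947168073021725} 0.0187
```

View pics/scene0.png

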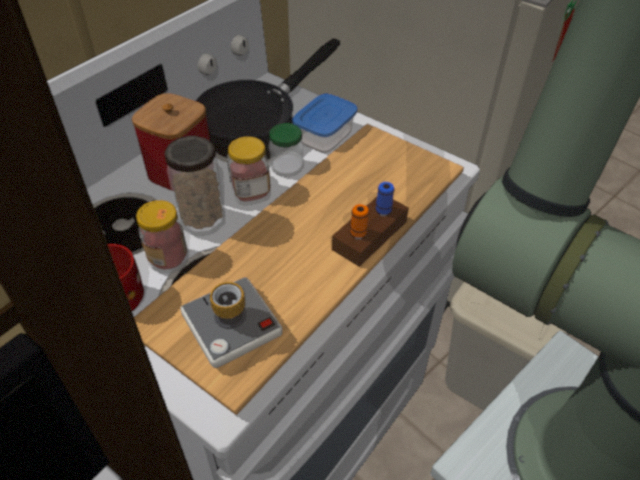

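View pics/top0.png

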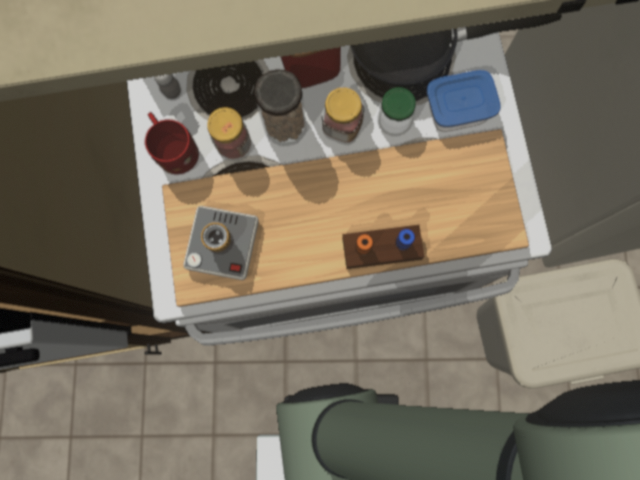

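Run:
```python
import cv2,numpy as np
t=cv2.imread("pics/top0.png");s=cv2.imread("pics/scene0.png")
def c(i,x,y,w=100,h=75,k=4): return cv2.resize(i[y:y+h,x:x+w],None,fx=k,fy=k,interpolation=cv2.INTER_CUBIC)
cv2.imwrite("pics/crops.png",np.vstack([np.hstack([c(t,170,200),c(t,340,215)]),np.hstack([c(s,180,270),c(s,325,170)])]))
```

```text
(no output)
```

View pics/crops.png

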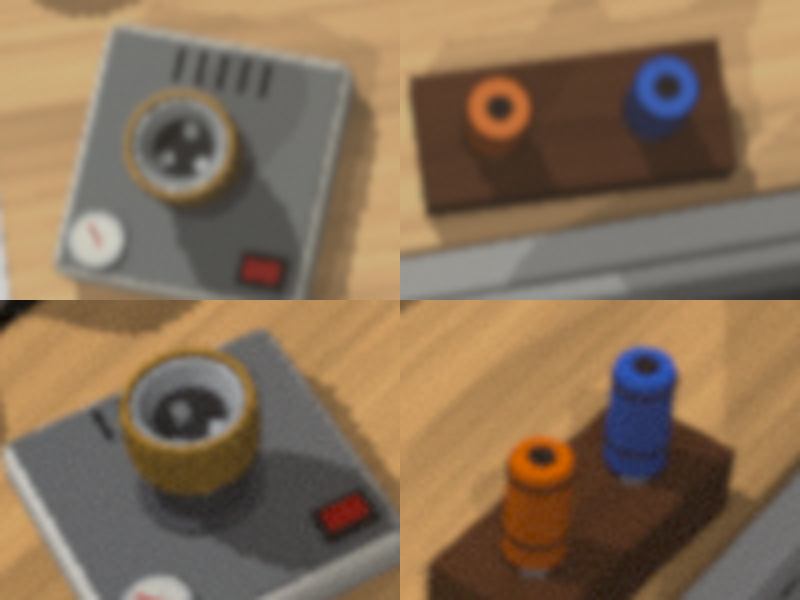

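```bash
cat > h.py <<'E'
import numpy as np
from workcell import env
def ray(n,u,v):
    p=env.camera_params(n); d=np.array([(u-p['cx'])/p['fx'],-(v-p['cy'])/p['fy'],-1.])
    return np.array(p['xyz']),p['orientation']@d
def plane(n,u,v,z):
    o,d=ray(n,u,v); return o+d*(z-o[2])/d[2]
def tri(a,b):
    o1,d1=ray("top",*a);o2,d2=ray("scene",*b)
    s=np.linalg.lstsq(np.c_[d1,-d2],o2-o1,rcond=None)[0]
    p,q=o1+d1*s[0],o2+d2*s[1]; return (p+q)/2,np.linalg.norm(p-q)
E
python3 - <<'E'
from h import *
import cv2
np.set_printoptions(precision=4,suppress=True)
t=cv2.imread("pics/top0.png");s=cv2.imread("pics/scene0.png")
P={'sleeve':((214.7,236.4),(227.2,296.8),.08),'blue':((406.4,236.4),(385.6,187.2),.091),'orange':((364.2,241.7),(360,210),.091)}
for k,(a,b,z) in P.items(): print(k,tri(a,b),plane("top",*a,z),plane("scene",*b,z))
# blob checks, top view
for nm,(x,y,w,h),lo,hi in [('sleeve',(195,215,42,42),(15,90,60),(30,255,255)),('blue',(390,222,32,32),(105,100,135),(125,255,255)),('orange',(350,228,30,30),(4,120,130),(14,255,255))]:
    m=cv2.inRange(cv2.cvtColor(t[y:y+h,x:x+w],cv2.COLOR_BGR2HSV),lo,hi)
    c=max(cv2.findContours(m,0,1)[0],key=cv2.contourArea); (cx,cy),r=cv2.minEnclosingCircle(cv2.convexHull(c))
    print(nm,cx+x,cy+y,r,cv2.fitEllipse(cv2.convexHull(c)))
# pump base corners (top of 28 mm), from crop
for u,v in [(113,27),(349,66),(60,270)]: print(plane("top",170+u/4,200+v/4,.028))
for u,v in [(12,77),(30,214),(337,172),(317,40)]: print(plane("top",340+u/4,215+v/4,.036))
E
```

```text
sleeve (array([0.4922, 0.2234, 0.0991]), np.float64(0.0003669279127639697)) [0.4962 0.2274 0.08  ] [0.5051 0.2158 0.08  ]
blue (array([ 0.4857, -0.1057,  0.1119]), np.float64(0.0006782860314600343)) [ 0.4896 -0.1084  0.091 ] [ 0.5005 -0.124   0.091 ]
orange (array([ 0.4769, -0.0339,  0.1128]), np.float64(0.0003831591242546338)) [ 0.4812 -0.0349  0.091 ] [ 0.4914 -0.0509  0.091 ]
sleeve 215.56414031982422 236.74489784240723 14.820648193359375 ((20.40066146850586, 21.69365119934082), (27.775283813476562, 29.652244567871094), 127.08524322509766)
blue 406.1842098236084 236.6403512954712 7.212791442871094 ((16.21892738342285, 14.353230476379395), (13.319718360900879, 14.261749267578125), 106.65638732910156)
orange 364.23076915740967 241.53846168518066 7.787968158721924 ((14.228395462036133, 13.511467933654785), (15.304125785827637, 15.379426956176758), 101.86515045166016)
[0.5636 0.2701 0.028 ]
[0.5435 0.1596 0.028 ]
[0.4494 0.2909 0.028 ]
[0.5061 0.0008 0.036 ]
[ 0.4426 -0.0063  0.036 ]
[ 0.4601 -0.1462  0.036 ]
[ 0.5216 -0.1396  0.036 ]
```

Request:
carry_out(
  increments=[
    [0.085, [0, -0.0375, 0], [0, 0, 0]],
    [0.085, [0, -0.0375, 0], [0, 0, 0]],
    [0.085, [0, -0.0375, 0], [0, 0, 0]],
    [0.085, [0, -0.0375, 0], [0, 0, 0]],
    [0.085, [0.0461, -0.0027, 0], [0, 0, -6.62]],
    [0.085, [0.0461, -0.0027, 0], [0, 0, -6.62]],
    [0.085, [0.0461, -0.0027, 0], [0, 0, -6.62]],
    [0.085, [0.0461, -0.0027, 0], [0, 0, -6.62]],
    [0.085, [0.0461, -0.0027, 0], [0, 0, -6.62]],
    [0.085, [0.0461, -0.0027, 0], [0, 0, -6.62]],
    [0.085, [0.0461, -0.0027, 0], [0, 0, -6.62]],
    [0.085, [0.0461, -0.0027, 0], [0, 0, -6.62]],
    [0.085, [0.0461, -0.0027, 0], [0, 0, -6.62]],
    [0.085, [0.0461, -0.0027, 0], [0, 0, -6.62]],
    [0.085, [0.0461, -0.0027, 0], [0, 0, -6.62]],
    [0.085, [0.0461, -0.0027, 0], [0, 0, -6.62]],
    [0.085, [0.0461, -0.0027, 0], [0, 0, -6.62]],
    [0.085, [0.0461, -0.0027, 0], [0, 0, -6.62]],
    [0.085, [0.0461, -0.0027, 0], [0, 0, -6.62]],
    [0.085, [0, 0, 0], [0, 0, 0]],
  ],
)

```text
t: 2.1
ee_pos: [0.3611, 0.1695, 0.231]
tcp_rot: [[-0.423, 0.906, -0.002], [0.906, 0.423, 0.001], [0.002, -0.001, -1.0]]
force: [0.7, -1.1, -0.2]
gripper_width: 0.997
finger_force: 0.0
```

```bash
cat >> h.py <<'E'
np.set_printoptions(precision=4,suppress=True)
def st(*targets):
    s=env.get_state(); print(s['t'],s['ee_pos'],'F',s['force'],'w',s['gripper_width']*.0854,'ff',s['finger_force']); print(s['tcp_rot'])
    for t in targets: print('tool shift',s['tcp_rot'].T@(np.array(t)-s['ee_pos']))
E
python3 - <<'E'
from h import *
a=[plane("top",215.2,236.6,.1),plane("scene",227.2,296.8,.1)];b=[plane("top",406.3,236.5,.111),plane("scene",385.6,187.2,.111)];print(a,b)
m=(a[0]+a[1])/2; st([m[0],m[1],.130],[m[0],m[1],.073])
# pump centre, z=.048
print((plane("top",170+349/4,200+66/4,.048)+plane("top",170+60/4,200+270/4,.048))/2)
E
```

```text
[array([0.4918, 0.2225, 0.1   ]), array([0.4914, 0.2237, 0.1   ])] [array([ 0.4855, -0.1058,  0.111 ]), array([ 0.4867, -0.1063,  0.111 ])]
2.1 [0.3611 0.1695 0.231 ] F [ 0.7146 -1.0671 -0.1735] w 0.08512356315993773 ff 0.0
[[-0.4228  0.9062 -0.0017]
 [ 0.9062  0.4228  0.0013]
 [ 0.0019 -0.001  -1.    ]]
tool shift [-0.0068  0.1411  0.1008]
tool shift [-0.0069  0.1411  0.1578]
[0.4926 0.2215 0.048 ]
```

Request:
carry_out(
  increments=[
    [0.085, [0, 0, 0.04], [0, 0, 0]],
    [0.085, [0, 0, 0.04], [0, 0, 0]],
    [0.085, [-0.0017, 0.0353, 0.005], [0, 0, 0]],
    [0.085, [-0.0017, 0.0353, 0.005], [0, 0, 0]],
    [0.085, [-0.0017, 0.0353, 0.005], [0, 0, 0]],
    [0.085, [-0.0017, 0.0353, 0.005], [0, 0, 0]],
    [0.085, [0, 0, 0], [0, 0, 0]],
    [0.085, [0, 0, 0], [0, 0, 0]],
  ],
)

```text
t: 2.9
ee_pos: [0.4949, 0.2166, 0.1303]
tcp_rot: [[-0.412, 0.911, -0.002], [0.911, 0.412, -0.001], [0.0, -0.002, -1.0]]
force: [-0.3, 0.5, 1.0]
gripper_width: 0.997
finger_force: 0.0
```

Run:
```python
from h import *
import cv2
st([.4917,.223,.073])
a=env.read_camera("top")[150:330,100:400,::-1];b=env.read_camera("scene")[180:360,120:420,::-1]
cv2.imwrite("pics/s1.png",cv2.resize(np.hstack([a,b]),(800,240)))
```

```text
2.9 [0.4949 0.2166 0.1303] F [-0.2882  0.5121  0.9551] w 0.0851656208431638 ff 0.0
[[-0.4122  0.9111 -0.0021]
 [ 0.9111  0.4122 -0.0009]
 [ 0.0001 -0.0022 -1.    ]]
tool shift [ 0.0071 -0.0002  0.0573]
```

View pics/s1.png

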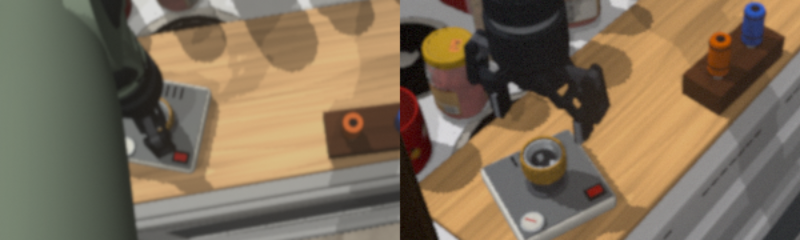

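Request:
carry_out(
  increments=[
    [0.085, [0.0036, 0, 0], [0, 0, 0]],
    [0.085, [0.0035, 0, 0], [0, 0, 0]],
    [0.085, [0, 0, 0], [0, 0, 0]],
    [0.085, [0, 0, 0.012], [0, 0, 0]],
    [0.085, [0, 0, 0.012], [0, 0, 0]],
    [0.085, [0, 0, 0], [0, 0, 0]],
    [0.085, [0, 0, 0], [0, 0, 0]],
  ],
)

```text
t: 3.7
ee_pos: [0.4916, 0.2238, 0.1064]
tcp_rot: [[-0.413, 0.911, -0.002], [0.911, 0.413, -0.001], [0.0, -0.002, -1.0]]
force: [1.3, 0.4, 1.1]
gripper_width: 0.994
finger_force: 0.0
```

Run:
```python
from h import *
st([.4917,.223,.073])
```

```text
3.7 [0.4916 0.2238 0.1064] F [1.3182 0.3794 1.1042] w 0.08491112232633521 ff 0.0
[[-0.4133  0.9106 -0.0018]
 [ 0.9106  0.4133 -0.0005]
 [ 0.0002 -0.0018 -1.    ]]
tool shift [-0.0008 -0.0001  0.0334]
```

Settled and centred. Descend to z≈0.073 and close on the sleeve.

Request:
carry_out(
  increments=[
    [0.085, [-0.0004, 0, 0.011], [0, 0, 0]],
    [0.085, [0, 0, 0.011], [0, 0, 0]],
    [0.085, [0, 0, 0.011], [0, 0, 0]],
    [0.085, [0, 0, 0], [0, 0, 0]],
    [0.065, [0, 0, 0], [0, 0, 0]],
    [0.055, [0, 0, 0], [0, 0, 0]],
    [0.045, [0, 0, 0], [0, 0, 0]],
    [0.04, [0, 0, 0], [0, 0, 0]],
    [0.035, [0, 0, 0], [0, 0, 0]],
    [0.035, [0, 0, 0], [0, 0, 0]],
    [0.035, [0, 0, 0], [0, 0, 0]],
  ],
)

```text
t: 4.8
ee_pos: [0.4941, 0.2244, 0.0752]
tcp_rot: [[-0.413, 0.911, 0.003], [0.911, 0.413, 0.002], [-0.0, 0.004, -1.0]]
force: [5.4, 3.6, 3.3]
gripper_width: 0.531
finger_force: 63.5
```

Request:
carry_out(
  increments=[
    [0.035, [0, 0.0015, 0], [0, 0, 0]],
    [0.035, [0, 0.0015, 0.003], [0, 0, 0]],
    [0.035, [0, 0, 0.003], [0, 0, 0]],
    [0.035, [0, 0, 0.003], [0, 0, 0]],
    [0.035, [0, 0, 0.003], [0, 0, 0]],
    [0.035, [0, 0, 0.003], [0, 0, 0]],
    [0.035, [0, 0, 0], [0, 0, 0]],
    [0.035, [0, 0, 0], [0, 0, 0]],
  ],
)

```text
t: 5.6
ee_pos: [0.4942, 0.2244, 0.0622]
tcp_rot: [[-0.413, 0.911, -0.0], [0.911, 0.413, -0.001], [-0.001, -0.001, -1.0]]
force: [-10.6, -4.2, 31.4]
gripper_width: 0.532
finger_force: 67.0
```

Run:
```python
from h import *
import cv2
st()
b=env.read_camera("scene")[230:350,150:310,::-1]
cv2.imwrite("pics/s2.png",cv2.resize(b,None,fx=4,fy=4))
```

```text
5.6 [0.4942 0.2244 0.0622] F [-10.5519  -4.1843  31.3504] w 0.045397320466789445 ff 66.96155379060656
[[-0.4134  0.9106 -0.0003]
 [ 0.9106  0.4134 -0.001 ]
 [-0.0008 -0.0007 -1.    ]]
```

View pics/s2.png

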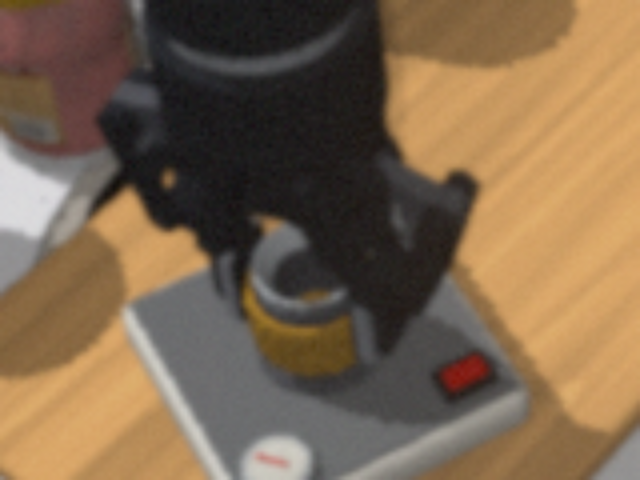

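Request:
carry_out(
  increments=[
    [0.035, [0, -0.001, -0.001], [0, 0, 0]],
    [0.045, [0, 0, 0], [0, 0, 0]],
    [0.06, [0, 0, 0], [0, 0, 0]],
    [0.075, [0, 0, 0], [0, 0, 0]],
    [0.085, [0, 0, 0], [0, 0, 0]],
    [0.085, [0, 0, 0], [0, 0, 0]],
    [0.085, [0, 0, -0.02], [0, 0, 0]],
    [0.085, [0, 0, -0.04], [0, 0, 0]],
    [0.085, [0, -0.03, -0.03], [0, 0, 0]],
    [0.085, [0, -0.04, -0.03], [0, 0, 0]],
    [0.085, [0, -0.04, 0], [0, 0, 0]],
    [0.085, [0, -0.04, 0], [0, 0, 0]],
    [0.085, [0, 0, 0], [0, 0, 0]],
    [0.085, [0, 0, 0], [0, 0, 0]],
  ],
)

```text
t: 7.05
ee_pos: [0.3573, 0.1623, 0.1804]
tcp_rot: [[-0.413, 0.911, 0.001], [0.911, 0.413, 0.0], [-0.0, 0.001, -1.0]]
force: [0.3, -0.1, 0.5]
gripper_width: 0.994
finger_force: 0.0
```

Run:
```python
from h import *
import cv2
st([.487,-.106,.15])
b=env.read_camera("scene")[230:350,150:310,::-1];a=env.read_camera("top")[:,:,::-1]
cv2.imwrite("pics/s3.png",np.hstack([cv2.resize(b,(400,300)),cv2.resize(a[180:300,130:290],(400,300))]))
```

```text
7.05 [0.3573 0.1623 0.1804] F [ 0.3458 -0.0665  0.4855] w 0.08485576316542155 ff 0.0
[[-0.4131  0.9107  0.0007]
 [ 0.9107  0.4131  0.0002]
 [-0.0001  0.0007 -1.    ]]
tool shift [-0.2979  0.0072  0.0305]
```

View pics/s3.png

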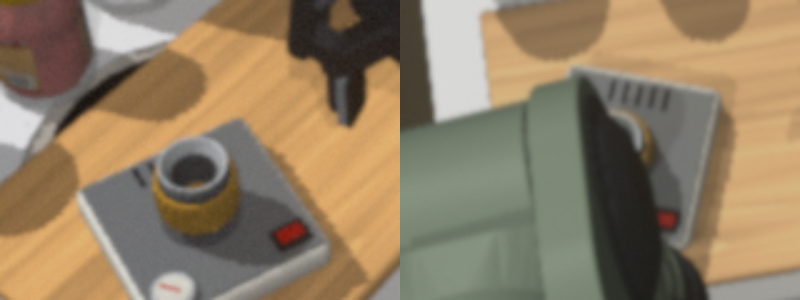

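Request:
carry_out(
  increments=[
    [0.085, [-0.0418, -0.0022, 0], [0, 0, 6.12]],
    [0.085, [-0.0418, -0.0022, 0], [0, 0, 6.12]],
    [0.085, [-0.0418, -0.0022, 0], [0, 0, 6.12]],
    [0.085, [-0.0418, -0.0022, 0], [0, 0, 6.12]],
    [0.085, [-0.0418, -0.0022, 0], [0, 0, 6.12]],
    [0.085, [-0.0418, -0.0022, 0], [0, 0, 6.12]],
    [0.085, [0, 0, 0], [0, 0, 0]],
    [0.085, [0, 0.035, 0], [0, 0, 0]],
    [0.085, [0, 0.035, 0], [0, 0, 0]],
    [0.085, [0, 0.036, 0], [0, 0, 0]],
    [0.085, [0, 0, 0], [0, 0, 0]],
    [0.085, [0, 0, 0], [0, 0, 0]],
    [0.085, [0, 0, 0], [0, 0, 0]],
  ],
)

```text
t: 8.45
ee_pos: [0.4866, -0.1049, 0.1797]
tcp_rot: [[0.212, 0.977, -0.002], [0.977, -0.212, 0.001], [0.0, -0.002, -1.0]]
force: [-0.5, -0.0, -0.3]
gripper_width: 0.994
finger_force: 0.0
```

Run:
```python
from h import *
st([.488,-.105,.073])
```

```text
8.45 [ 0.4866 -0.1049  0.1797] F [-0.5279 -0.0121 -0.2533] w 0.08490937926245998 ff 0.0
[[ 0.2122  0.9772 -0.0019]
 [ 0.9772 -0.2122  0.0008]
 [ 0.0004 -0.002  -1.    ]]
tool shift [0.0001 0.0016 0.1067]
```

Request:
carry_out(
  increments=[
    [0.085, [0, 0.0008, 0.03], [0, 0, 0]],
    [0.085, [0, 0.0008, 0.03], [0, 0, 0]],
    [0.085, [0, 0, 0.02], [0, 0, 0]],
    [0.085, [0, 0, 0.015], [0, 0, 0]],
    [0.085, [0, 0, 0.012], [0, 0, 0]],
    [0.085, [0, 0, 0], [0, 0, 0]],
    [0.06, [0, 0, 0], [0, 0, 0]],
    [0.045, [0, 0, 0], [0, 0, 0]],
    [0.035, [0, 0, 0], [0, 0, 0]],
    [0.03, [0, 0, 0], [0, 0, 0]],
    [0.025, [0, 0, 0], [0, 0, 0]],
    [0.02, [0, 0, 0], [0, 0, 0]],
    [0.015, [0, 0, 0], [0, 0, 0]],
    [0.015, [0, 0, 0], [0, 0, 0]],
    [0.015, [0, 0, 0], [0, 0, 0]],
  ],
)

```text
t: 9.95
ee_pos: [0.4894, -0.1062, 0.074]
tcp_rot: [[0.213, 0.977, 0.001], [0.977, -0.213, -0.0], [-0.0, 0.001, -1.0]]
force: [-0.8, -0.1, 6.4]
gripper_width: 0.314
finger_force: 58.7
```

Run:
```python
from h import *
import cv2
st()
b=env.read_camera("scene")[130:270,300:460,::-1]
cv2.imwrite("pics/s4.png",cv2.resize(b,None,fx=4,fy=4))
```

```text
9.95 [ 0.4894 -0.1062  0.074 ] F [-0.7575 -0.0552  6.4269] w 0.026826839298789918 ff 58.70220040669665
[[ 0.2131  0.977   0.0009]
 [ 0.977  -0.2131 -0.0004]
 [-0.0002  0.0009 -1.    ]]
```

View pics/s4.png

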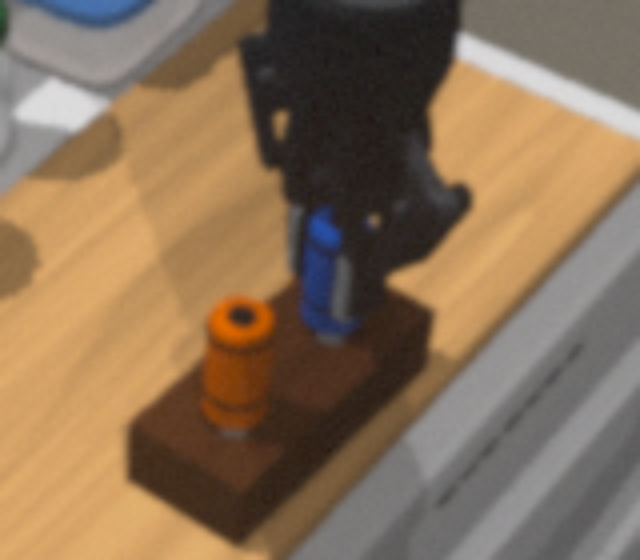

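Request:
carry_out(
  increments=[
    [0.015, [0, 0, -0.01], [0, 0, 0]],
    [0.015, [0, 0, -0.01], [0, 0, 0]],
    [0.015, [0, 0, -0.02], [0, 0, 0]],
    [0.015, [0, 0, -0.03], [0, 0, 0]],
    [0.015, [0, 0, -0.03], [0, 0, 0]],
    [0.015, [0, 0, -0.01], [0, 0, 0]],
    [0.015, [0, -0.03, 0], [0, 0, 0]],
    [0.015, [0, -0.04, 0], [0, 0, 0]],
    [0.015, [0, -0.03, 0], [0, 0, 0]],
    [0.015, [0.0425, -0.0023, 0], [0, 0, -6.12]],
    [0.015, [0.0425, -0.0023, 0], [0, 0, -6.12]],
    [0.015, [0.0425, -0.0023, 0], [0, 0, -6.12]],
    [0.015, [0.0425, -0.0023, 0], [0, 0, -6.12]],
    [0.015, [0.0425, -0.0023, 0], [0, 0, -6.12]],
    [0.015, [0.0425, -0.0023, 0], [0, 0, -6.12]],
    [0.015, [0, 0, 0], [0, 0, 0]],
    [0.015, [0, 0, 0], [0, 0, 0]],
    [0.015, [0, 0, 0], [0, 0, 0]],
  ],
)

```text
t: 11.8
ee_pos: [0.3649, 0.1644, 0.1832]
tcp_rot: [[-0.412, 0.911, 0.0], [0.911, 0.412, -0.0], [-0.0, -0.0, -1.0]]
force: [0.4, 0.2, -1.0]
gripper_width: 0.314
finger_force: 59.3
```

Run:
```python
from h import *
import cv2
st([.494,.2246,.18])
b=env.read_camera("scene")[150:330,170:410,::-1]
cv2.imwrite("pics/s5.png",cv2.resize(b,None,fx=3,fy=3))
```

```text
11.8 [0.3649 0.1644 0.1832] F [ 0.3973  0.1705 -0.9853] w 0.026817138225908883 ff 59.26334446761757
[[-0.4122  0.9111  0.0001]
 [ 0.9111  0.4122 -0.0004]
 [-0.0004 -0.0001 -1.    ]]
tool shift [0.0017 0.1425 0.0032]
```

View pics/s5.png

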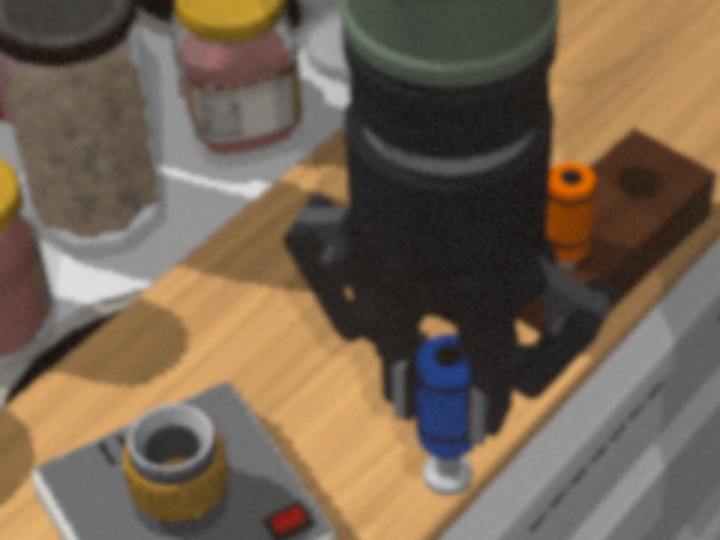

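Request:
carry_out(
  increments=[
    [0.015, [0.0004, 0.035, 0], [0, 0, 0]],
    [0.015, [0.0004, 0.035, 0], [0, 0, 0]],
    [0.015, [0.0004, 0.035, 0], [0, 0, 0]],
    [0.015, [0.0005, 0.0375, 0], [0, 0, 0]],
    [0.015, [0, 0, 0], [0, 0, 0]],
    [0.015, [0, 0, 0], [0, 0, 0]],
    [0.015, [0, 0, 0], [0, 0, 0]],
  ],
)

```text
t: 12.55
ee_pos: [0.4929, 0.224, 0.1828]
tcp_rot: [[-0.411, 0.911, -0.002], [0.911, 0.411, -0.001], [0.0, -0.002, -1.0]]
force: [0.2, 0.3, -0.2]
gripper_width: 0.312
finger_force: 59.5
```

Run:
```python
from h import *
import cv2
print(plane("scene",319,268.3,.220),plane("scene",319,310.5,.135))
st([.494,.2246,.146])
b=env.read_camera("scene")[180:330,140:340,::-1]
cv2.imwrite("pics/s6.png",cv2.resize(b,None,fx=4,fy=4))
```

```text
[0.3669 0.1614 0.22  ] [0.3652 0.1624 0.135 ]
12.55 [0.4929 0.224  0.1828] F [ 0.2152  0.2994 -0.1671] w 0.02667988376814099 ff 59.53320065047592
[[-0.4115  0.9114 -0.0018]
 [ 0.9114  0.4115 -0.0006]
 [ 0.0002 -0.0019 -1.    ]]
tool shift [0.0001 0.0013 0.0368]
```

View pics/s6.png

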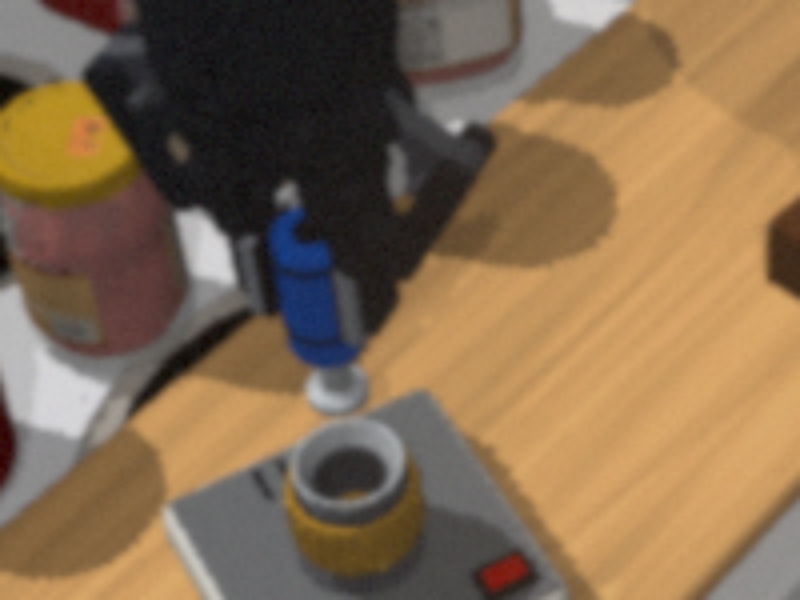

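Run:
```python
from h import *
R=env.get_state()['tcp_rot']
c=plane("scene",224,276.8,.139);r=plane("scene",226.9,296.8,.098)
print(c,r,R.T@(r-c))
```

```text
[0.4956 0.221  0.139 ] [0.4931 0.2232 0.098 ] [ 0.0031 -0.0013  0.041 ]
```

Request:
carry_out(
  increments=[
    [0.015, [0.002, 0, 0.01], [0, 0, 0]],
    [0.015, [0, 0, 0.01], [0, 0, 0]],
    [0.015, [0, 0, 0.01], [0, 0, 0]],
    [0.015, [0, 0, 0.006], [0, 0, 0]],
    [0.015, [0, 0, 0.005], [0, 0, 0]],
    [0.015, [0, 0, 0.004], [0, 0, 0]],
    [0.015, [0, 0, 0.003], [0, 0, 0]],
    [0.015, [0, 0, 0], [0, 0, 0]],
    [0.015, [0, 0, 0], [0, 0, 0]],
  ],
)

```text
t: 13.5
ee_pos: [0.4932, 0.2271, 0.1355]
tcp_rot: [[-0.413, 0.911, 0.001], [0.911, 0.413, -0.0], [-0.001, 0.0, -1.0]]
force: [0.3, -1.5, -1.4]
gripper_width: 0.31
finger_force: 59.6
```

Request:
carry_out(
  increments=[
    [0.015, [0, 0, 0.003], [0, 0, 0]],
    [0.015, [0, 0, 0.003], [0, 0, 0]],
    [0.015, [0, 0, 0.003], [0, 0, 0]],
    [0.015, [0, 0, 0.003], [0, 0, 0]],
    [0.015, [0, 0, 0], [0, 0, 0]],
    [0.015, [0, 0, 0], [0, 0, 0]],
  ],
)

```text
t: 14.1
ee_pos: [0.4933, 0.2267, 0.1228]
tcp_rot: [[-0.413, 0.911, 0.001], [0.911, 0.413, -0.001], [-0.001, 0.0, -1.0]]
force: [3.1, -4.3, -1.4]
gripper_width: 0.312
finger_force: 59.5
```

Request:
carry_out(
  increments=[
    [0.015, [-0.0012, 0.0002, 0.002], [0, 0, 0]],
    [0.015, [0, 0, 0.002], [0, 0, 0]],
    [0.015, [0, 0, 0.002], [0, 0, 0]],
    [0.015, [0, 0, 0.002], [0, 0, 0]],
    [0.015, [0, 0, 0], [0, 0, 0]],
  ],
)

```text
t: 14.6
ee_pos: [0.4936, 0.2264, 0.1157]
tcp_rot: [[-0.413, 0.911, 0.0], [0.911, 0.413, 0.0], [0.0, 0.0, -1.0]]
force: [-0.3, -3.5, 6.1]
gripper_width: 0.31
finger_force: 60.2
```

Request:
carry_out(
  increments=[
    [0.015, [-0.0006, 0, 0.0015], [0, 0, 0]],
    [0.015, [0, 0, 0.0015], [0, 0, 0]],
    [0.015, [0, 0, 0.0015], [0, 0, 0]],
    [0.015, [0, 0, 0.0015], [0, 0, 0]],
    [0.015, [0, 0, 0], [0, 0, 0]],
  ],
)

```text
t: 15.1
ee_pos: [0.4941, 0.2255, 0.1118]
tcp_rot: [[-0.413, 0.911, 0.002], [0.911, 0.413, -0.0], [-0.001, 0.001, -1.0]]
force: [-4.7, -5.7, 23.4]
gripper_width: 0.308
finger_force: 62.4
```

Run:
```python
from h import *
import cv2
st()
b=env.read_camera("scene")[220:340,150:310,::-1]
cv2.imwrite("pics/s7.png",cv2.resize(b,None,fx=4,fy=4))
```

```text
15.1 [0.4941 0.2255 0.1118] F [-4.6805 -5.7475 23.3975] w 0.026327719857830254 ff 62.36101866932586
[[-0.4134  0.9106  0.0017]
 [ 0.9106  0.4134 -0.0004]
 [-0.001   0.0014 -1.    ]]
```

View pics/s7.png

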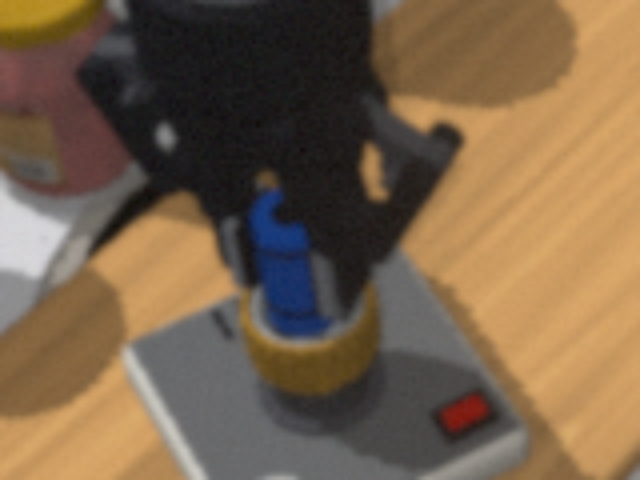

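The sleeve has sprung forward around the rim and the force shows a hard seat, so I'm releasing and retreating.

Request:
carry_out(
  increments=[
    [0.015, [0, -0.001, -0.001], [0, 0, 0]],
    [0.03, [0, 0, 0], [0, 0, 0]],
    [0.05, [0, 0, 0], [0, 0, 0]],
    [0.07, [0, 0, 0], [0, 0, 0]],
    [0.085, [0, 0, 0], [0, 0, 0]],
    [0.085, [0, 0, 0], [0, 0, 0]],
    [0.085, [0, 0, -0.02], [0, 0, 0]],
    [0.085, [0, 0, -0.03], [0, 0, 0]],
    [0.085, [0, 0, -0.03], [0, 0, 0]],
    [0.085, [0, -0.03, 0], [0, 0, 0]],
    [0.085, [0, -0.04, 0], [0, 0, 0]],
    [0.085, [0, -0.04, 0], [0, 0, 0]],
    [0.085, [0, -0.03, 0], [0, 0, 0]],
    [0.085, [0, 0, 0], [0, 0, 0]],
    [0.085, [0, 0, 0], [0, 0, 0]],
    [0.085, [0, 0, 0], [0, 0, 0]],
  ],
)

```text
t: 16.75
ee_pos: [0.3667, 0.1678, 0.1906]
tcp_rot: [[-0.413, 0.911, 0.002], [0.911, 0.413, 0.001], [-0.0, 0.002, -1.0]]
force: [-0.3, -0.2, 0.4]
gripper_width: 0.997
finger_force: 0.0
```

Run:
```python
from h import *
import cv2
st()
b=env.read_camera("scene")[150:350,150:430,::-1]
cv2.imwrite("pics/s8.png",cv2.resize(b,None,fx=2.8,fy=2.8))
```

```text
16.75 [0.3667 0.1678 0.1906] F [-0.3428 -0.1878  0.3653] w 0.08512314286189453 ff 0.0
[[-0.4133  0.9106  0.0016]
 [ 0.9106  0.4133  0.0005]
 [-0.0002  0.0016 -1.    ]]
```

View pics/s8.png

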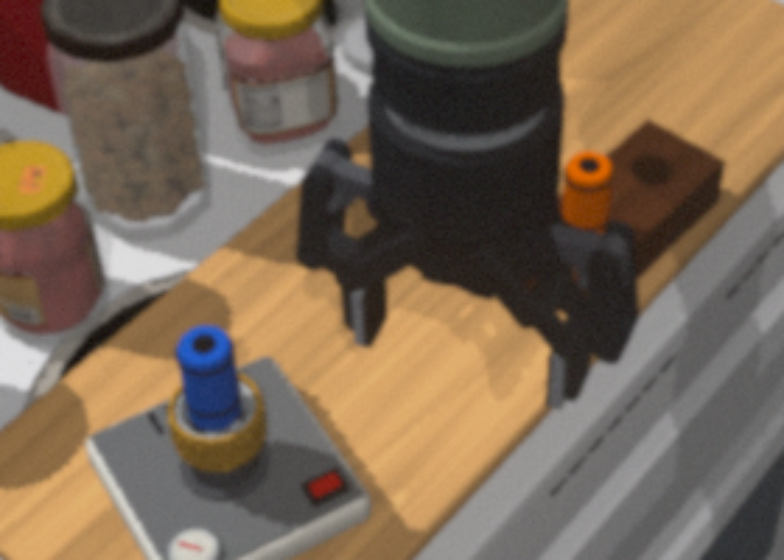

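The picture shows the blue adapter standing in the mouth (its top at about (224, 272)), the sleeve forward and the orange adapter still in the rack.

Run:
```python
from h import *
print(plane("scene",223.6,272.1,.149))
print(env.hand_in())
```

```text
[0.4953 0.2205 0.149 ]
the job is handed in; nothing more can be done
None
```

The blue adapter is seated in the pump coupler with the sleeve sprung forward, and the job was handed in at about 17 s. The orange adapter is still in the rack and the arm is clear; the hand-in call gave no verdict.

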